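# Charged power packs from the charging docks into the carry caddy, order kept

### The job

The class's four power packs are charged: take them out of their charging docks and stand one in each bay of the plywood carry caddy, in the same left-to-right order (seen from the robot) as in the docks, so that they can be handed out in seating order. Keep each pack upright and set it down on the floor of its bay without dropping it, and do not knock over the coffee cup.

Things in the scene. Friction and masses are not known exactly. Their poses are not given: they have to be found in the camera images.
- pack_red_center (a point): Centre (half-way up) of the red power pack: an upright rounded block 44 mm along its x, 30 mm along its y, 95 mm tall (z up), about 180 g, rigid, with black foot and a small port on top. It starts standing loose in the red charging dock, its axes parallel to the dock's.
- pack_yellow_center (a point): Centre (half-way up) of the yellow power pack: an upright rounded block 44 mm along its x, 30 mm along its y, 95 mm tall (z up), about 180 g, rigid, with black foot and a small port on top. It starts standing loose in the yellow charging dock, its axes parallel to the dock's.
- pack_green_center (a point): Centre (half-way up) of the green power pack: an upright rounded block 44 mm along its x, 30 mm along its y, 95 mm tall (z up), about 180 g, rigid, with black foot and a small port on top. It starts standing loose in the green charging dock, its axes parallel to the dock's.
- pack_blue_center (a point): Centre (half-way up) of the blue power pack: an upright rounded block 44 mm along its x, 30 mm along its y, 95 mm tall (z up), about 180 g, rigid, with black foot and a small port on top. It starts standing loose in the blue charging dock, its axes parallel to the dock's.
- dock_red: Fixed charging dock of the red pack: black, sloping red front ledge (-x side), 50 mm wide in y, x from -51 to +31 mm. Origin: centre below the pocket, 8 mm above the table; x away from the robot, y to the robot's left, z up. Pocket 52 (x) by 38 mm (y), floor 10, rim 34 mm above the origin. Four docks in a row along y at 56 mm pitch, order varies; power bar behind, 38 mm high.
- dock_yellow: Fixed charging dock of the yellow pack: black, sloping yellow front ledge (-x side), 50 mm wide in y, x from -51 to +31 mm. Origin: centre below the pocket, 8 mm above the table; x away from the robot, y to the robot's left, z up. Pocket 52 (x) by 38 mm (y), floor 10, rim 34 mm above the origin. Four docks in a row along y at 56 mm pitch, order varies; power bar behind, 38 mm high.
- dock_green: Fixed charging dock of the green pack: black, sloping green front ledge (-x side), 50 mm wide in y, x from -51 to +31 mm. Origin: centre below the pocket, 8 mm above the table; x away from the robot, y to the robot's left, z up. Pocket 52 (x) by 38 mm (y), floor 10, rim 34 mm above the origin. Four docks in a row along y at 56 mm pitch, order varies; power bar behind, 38 mm high.
- dock_blue: Fixed charging dock of the blue pack: black, sloping blue front ledge (-x side), 50 mm wide in y, x from -51 to +31 mm. Origin: centre below the pocket, 8 mm above the table; x away from the robot, y to the robot's left, z up. Pocket 52 (x) by 38 mm (y), floor 10, rim 34 mm above the origin. Four docks in a row along y at 56 mm pitch, order varies; power bar behind, 38 mm high.
- caddy: Fixed light-plywood carry caddy, 70 (x) by 220 mm (y). Origin: centre of its underside, on the table; x away from the robot, y to the robot's left, z up. Bay centres at x 0, y +81, +27, -27, -81 mm (left to right); bays 62 (x) by 50 mm (y) inside, floor 5 mm above the table, walls and dividers (4 mm thick) up to 30 mm, end panels (y +-108 mm) up to 58 mm.
- cup_center (a point): Centre (half-way up) of the lidded paper coffee cup, 104 mm tall, 80 mm across at the lid, 56 mm at the foot, loose, standing on the table behind the gap between the docks and the caddy. Not part of the job: do not knock it over.
Things that resemble listed ones, but are neither listed nor needed, are in the scene too. Of the things that look like the part that bears pack_yellow_center, the middle-sized one is meant.

How it is judged:
By the outcome, as a careful person would: the job done as asked, in the order asked, and still so for the second after the job is handed in, with the robot touching nothing.
It also fails if it takes over 102 s, if anything falls off the work surface, if the arm or the gripper's body presses on something with over 40 N, if the wrist force passes 120 N, or if a joint passes its speed limit or range.

### The arm

A 7-joint arm with a two-finger parallel gripper is mounted at the origin on the work surface. World frame = base frame: x ahead of the robot, y to its left, z up, the work surface at z = 0. Lengths are in m, angles in rad, forces in N, time in s.
With the tool pointing down it reaches from about 0.35 to 0.9 m from the base axis. Payload 8.1 kg.
Tool frame: the origin (TCP) lies between the finger pads; the fingertips stand 8 mm ahead of it and the grasp point (between the pads) lies 11 mm behind it (arm.tcp_to_tips is the distance from the TCP to the fingertips, in m); z points along the fingers, x is the direction in which the jaws open and shut, and the axes are right-handed (so a half turn about z gives the same grasp; the last joint's range is limited). The gripper opens to 92 mm and grips with 3 to 60 N. Pads are 19 mm wide; open, the fingers measure 130 mm over their backs; the gripper's body (75 mm by 190 mm) begins 47 mm behind the grasp point.
Start: joints at [1.017, 0.434, 0.025, 1.573, -0.012, 1.134, -0.075], TCP at [0.272, -0.563, 0.235] pointing down, gripper open.
Joint ranges: [-2.62, 2.62], [-0.44, 2.09], [-1.27, 1.32], [0.08, 2.57], [-1.32, 4.46], [0.12, 2], [-2.74, 2.74]. Speed limits (rad/s): [2.22, 2.22, 3.01, 3.01, 3.14, 3.14, 3.14].

### API

Orientations are given as a rotation vector (axis times angle).
In Python, from cell import arm, eyes gives the robot as it stands.
- The arm moves only by the tool play_rows, never from a script. Its argument "rows" is a list of rows, each a list of 3 entries, a list of its own where there are three numbers: the shift along the tool's x, y, z each as a share of 50 cm, from -1 to 1, then the turn, a rotation vector about the tool's x, y, z each as a share of 60 degrees, from -1 to 1, then the opening, from -1 (shut) to 1 (fully open), so that 0 is half open. In form: [[[dx, dy, dz], [ax, ay, az], grip], ...]. A call has 1 to 10 rows; each row is the pose to reach, as a shift and turn from the pose commanded when the call began, along the tool's axes at that moment; what a row does not reach only later rows make up. A row lasts 1/10 s, in which the tool goes at most 50 mm and 8.59 degrees, less where a joint would pass 70% of its speed; a pose out of reach is approached as far as the arm can. A call with a number of a shift or a turn outside -1 to 1 is refused whole. A call with a gripper value outside its range is refused whole. The fingers move at their own pace and stop on an object; "newtons" is the grip in N (left out, the last holds). Time passes only in rows, so rows that repeat a pose let the fingers close. It gives the time, the measured TCP pose, the force and the opening at its end, in the units of the state.
- arm.observe(): the state, without advancing time (a new reading comes with each control period).
- eyes.get_image(name): name is "scene" or "top"; returns (picture, depth): 480x640x3 uint8, red, green, blue; 480x640 float32, m along the optical axis (not along the pixel's ray), 0 where there is no reading.
- eyes.get_calibration(name): a dict with "intrinsics" (3x3 intrinsics, pixels), "R" (3x3) and "t" (3): a world point X has camera coordinates R X + t. Camera axes: x right, y down, z forward; pixel columns grow to the right and rows downward; lengths in m; the calibration is good to about 2 mm. A picture is of the moment at which its call begins. get_calibration takes no time and is no camera call.
- arm.sign_off(): hands the job in, once; it reports no verdict.
The state is a dict: "clock": time; "joints": joint angles; "dq": joint speeds; "joint_efforts": joint torques, N m; "position": TCP position; "ee_rot": TCP orientation; "force": force on the tool from outside, world axes, zero at the start; "ft_torque": the same for the moment, N m; "width": opening from 0.0 (shut) to 1.0 (fully open).
Only numpy, scipy, OpenCV 4.12 (cv2) and the standard library are available. Lean on these libraries where they do the work, as an engineer would, in place of code of your own. Each camera call takes 0.05 s, during which the arm holds its last target.

## Working session

There is one attempt and no reset: what is moved stays moved. The work goes in short steps, Python scripts to look and compute and a tool call to move; the robot and the scene stay as the last step left them, time stands still between calls to the robot, and variables do not carry over. Pictures are saved under pics/ and viewed, and the job is handed in when it is done.

Besides the shell and the picture viewer there is one more tool, called after "Emit:" as name([rows], argument=value, ...), one row to a line, values as JSON. play_rows: Moves the arm, as the interface text tells. Its arguments: {"type":"object","properties":{"rows":{"type":"array","items":{"type":"array"}},"newtons":{"type":"number"}},"required":["rows"]}

```bash
mkdir -p pics; ls; python3 - <<'E'
from cell import arm, eyes
import cv2, numpy as np
print(arm.observe())
for n in("scene","top"):
    im,d=eyes.get_image(n); cv2.imwrite(f"pics/{n}0.png",im[...,::-1]); np.savez(f"{n}0.npz",im=im,d=d)
    print(n,eyes.get_calibration(n))
E
```

```text
pics
{'clock': 0.0, 'joints': array([ 1.01742853,  0.43521967,  0.0249629 ,  1.57411026, -0.01159745,
        1.13397266, -0.07510939]), 'dq': array([ 0.00018962,  0.00045894,  0.00066272,  0.00130609,  0.00076389,
        0.00082461, -0.00067416]), 'joint_efforts': array([-1.03911698e-03, -6.67856526e+01,  9.84514430e-01, -3.14456534e+01,
       -6.05898164e-02,  4.31717397e-02,  2.80018294e-04]), 'position': array([ 0.27202218, -0.56214429,  0.2339418 ]), 'ee_rot': array([-2.66104752e+00,  1.66852349e+00,  2.19099984e-03]), 'force': array([0.2202163 , 0.41218119, 0.10896989]), 'ft_torque': array([-0.01101042, -0.01762095, -0.01593633]), 'width': 1.0026900504539162}
scene {'intrinsics': array([[475.7425733 ,   0.        , 314.87074727],
       [  0.        , 475.7425733 , 234.09710356],
       [  0.        ,   0.        ,   1.        ]]), 'R': array([[-0.76344689,  0.64581614, -0.00838815],
       [ 0.5268804 ,  0.61523119, -0.58641932],
       [-0.37355841, -0.45211956, -0.80996421]]), 't': array([ 0.41074168, -0.25311097,  1.25065631])}
top {'intrinsics': array([[549.90118475,   0.        , 319.15393525],
       [  0.        , 549.90118475, 240.74296699],
       [  0.        ,   0.        ,   1.        ]]), 'R': array([[-2.29331379e-03, -9.99943323e-01,  1.03967386e-02],
       [-9.89823818e-01,  7.90605956e-04, -1.42296112e-01],
       [ 1.42279827e-01, -1.06172691e-02, -9.89769531e-01]]), 't': array([-0.00900996,  0.53702011,  1.10217745])}
```

View pics/scene0.png

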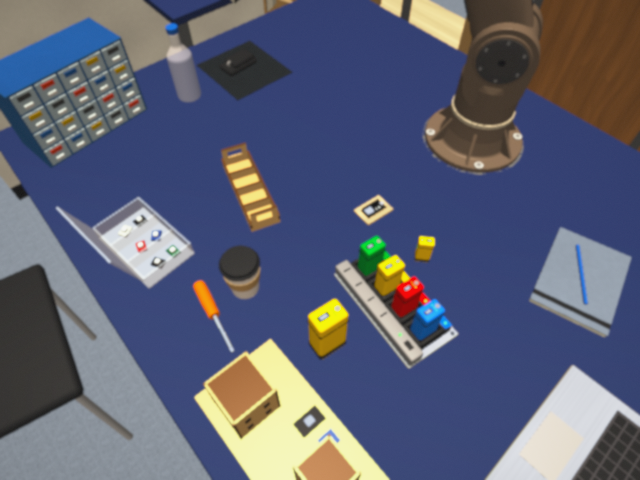

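View pics/top0.png

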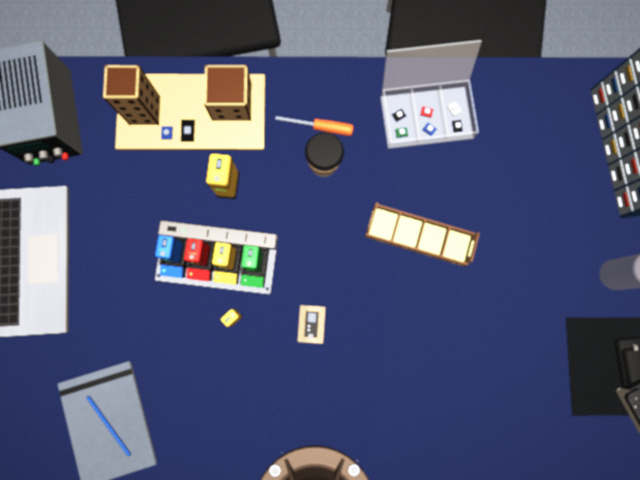

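Left to right from the robot: blue (166,247), red (194,250), yellow (223,253), green (251,256). There are three yellow candidates in the top view: large (222,175), docked (223,253), small (231,318). The docked one is the middle-sized and stands in the yellow dock. I'll confirm it in an enlarged crop and measure.

```bash
cat > h.py <<'E'
import numpy as np, cv2
from cell import arm, eyes
cal={n:eyes.get_calibration(n) for n in("scene","top")}
def ray(n,uv,z):
    c=cal[n];uv=np.atleast_2d(uv).astype(float)
    d=np.linalg.inv(c["intrinsics"])@np.c_[uv,np.ones(len(uv))].T
    d=c["R"].T@d; o=-c["R"].T@c["t"]
    return (o[:,None]+d*((z-o[2])/d[2])).T
def cloud(n,d):
    c=cal[n];v,u=np.mgrid[:480,:640]
    p=np.linalg.inv(c["intrinsics"])@np.stack([u.ravel(),v.ravel(),np.ones(u.size)])*d.ravel()
    return (c["R"].T@(p-c["t"][:,None])).T.reshape(480,640,3)
def proj(n,X):
    c=cal[n];p=c["intrinsics"]@(c["R"]@np.asarray(X,float).T+c["t"][:,None]);return (p[:2]/p[2]).T
E
python3 - <<'E'
from h import *
a=np.load("top0.npz");b=np.load("scene0.npz")
t=cv2.resize(a["im"][160:340,130:350],None,fx=3.6,fy=3.3,interpolation=2)
cv2.imwrite("pics/c1.png",t[...,::-1])
cv2.imwrite("pics/c2.png",cv2.resize(b["im"][220:370,300:470],None,fx=4,fy=4,interpolation=2)[...,::-1])
cv2.imwrite("pics/c3.png",cv2.resize(a["im"][190:280,355:490],None,fx=5,fy=5,interpolation=2)[...,::-1])
for n,z in(("top",a),("scene",b)):
    P=cloud(n,z["d"]); hsv=cv2.cvtColor(z["im"],cv2.COLOR_RGB2HSV)
    for nm,lo,hi in(("blue",100,112),("red",0,5),("yellow",23,32),("green",50,75)):
        H=hsv[...,0];m=(H>=lo)&(H<=hi)&(hsv[...,1]>150)&(hsv[...,2]>90)&(abs(P[...,2]-.113)<.006)&(P[...,0]>.35)&(P[...,0]<.56)&(P[...,1]>.05)&(P[...,1]<.35)
        k,l,s,c=cv2.connectedComponentsWithStats(m.astype(np.uint8))
        for i in range(1,k):
            if s[i,4]>40:
                q=P[l==i]; r=cv2.minAreaRect((q[:,:2]*1000).astype(np.float32))
                print(n,nm,s[i],c[i].round(1),q.mean(0).round(4),((q.min(0)+q.max(0))/2).round(4),np.round(r[0],1),np.round(r[1],1),round(r[2],1))
E
```

```text
top blue [156 235  18  24 165] [163.8 246.2] [0.5159 0.2907 0.1126] [0.5155 0.2901 0.1125] [515.5 290.2] [30.2 42. ] 83.6
top red [185 239  18  23 257] [193.6 249.4] [0.5096 0.233  0.1129] [0.5089 0.2337 0.1129] [509.1 234.4] [30.8 42.3] 82.3
scene blue [416 299  29  25 302] [429.4 312.2] [0.5224 0.2931 0.1125] [0.5187 0.2919 0.1117] [519.2 292.2] [30.4 43.3] 80.9
scene red [397 278  25  22 240] [408.3 289.5] [0.5172 0.238  0.1124] [0.5128 0.2365 0.1119] [513.2 236.1] [29.6 42.2] 82.3
scene yellow [378 256  27  21 293] [390.7 266.2] [0.506  0.1827 0.1126] [0.5044 0.1813 0.1124] [504.4 181.8] [30.  43.3] 83.3
scene green [360 236  25  21 265] [371.8 246.6] [0.5015 0.1278 0.1122] [0.4998 0.1269 0.112 ] [499. 126.] [30.5 44.7] 83.6
```

View pics/c1.png

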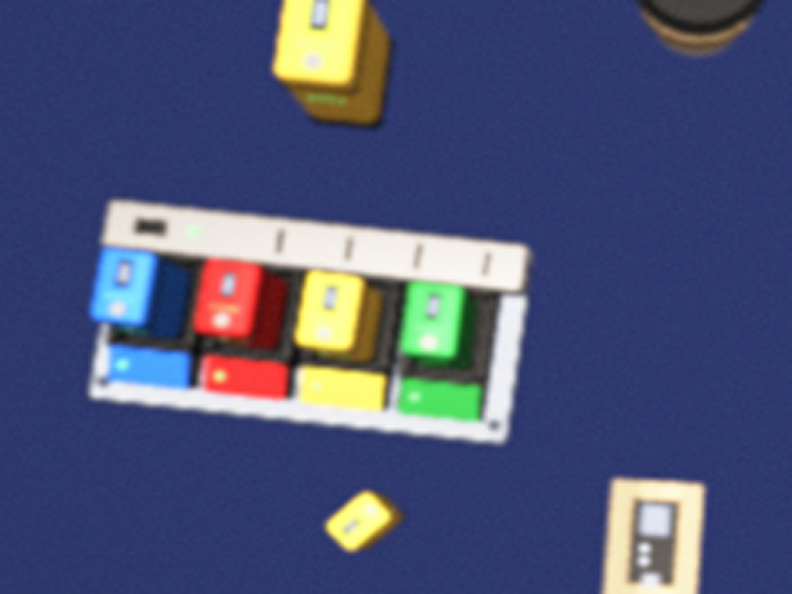

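View pics/c2.png

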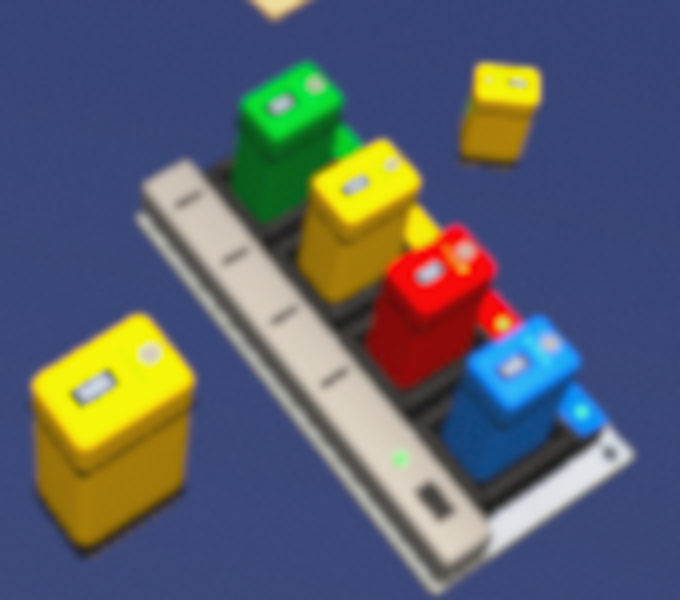

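View pics/c3.png

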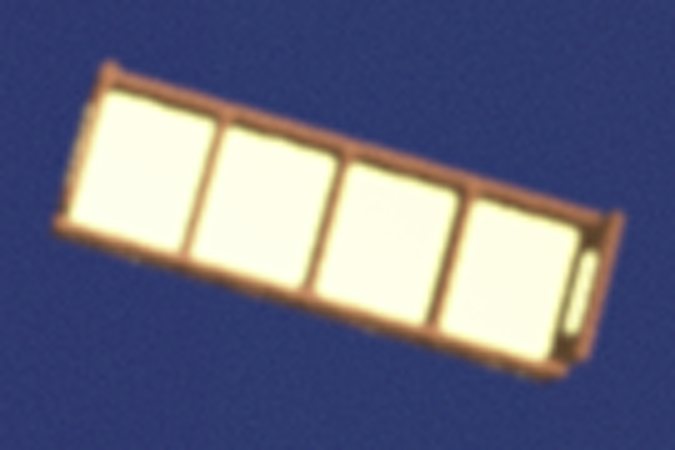

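The crops show the middle-sized yellow pack in the yellow dock, between red and green; the large and small yellow ones are loose decoys. Next I'll measure the caddy and recheck the packs with looser colour limits.

```bash
python3 - <<'E'
from h import *
a=np.load("top0.npz");b=np.load("scene0.npz")
for n,z in(("top",a),("scene",b)):
    P=cloud(n,z["d"]); hsv=cv2.cvtColor(z["im"],cv2.COLOR_RGB2HSV)
    # packs
    m=(abs(P[...,2]-.113)<.005)&(P[...,0]>.45)&(P[...,0]<.56)&(P[...,1]>.05)&(P[...,1]<.35)
    k,l,s,c=cv2.connectedComponentsWithStats(m.astype(np.uint8))
    for i in range(1,k):
        if s[i,4]>40:
            q=P[l==i]; r=cv2.minAreaRect((q[:,:2]*1000).astype(np.float32)); print(n,"pack",c[i].round(),s[i,4],np.round(r[0],1),np.round(r[1],1),round(r[2],1))
    roi=(P[...,0]>.40)&(P[...,0]<.68)&(P[...,1]>-.35)&(P[...,1]<-.05)
    for lo,hi,t in((.022,.035,"rim"),(.045,.062,"ends"),(.015,.062,"all")):
        m=roi&(P[...,2]>lo)&(P[...,2]<hi)
        q=P[m]; 
        r=cv2.minAreaRect((q[:,:2]*1000).astype(np.float32)); print(n,t,len(q),np.round(r[0],1),np.round(r[1],1),round(r[2],1))
    m=roi&(P[...,2]>.045)&(P[...,2]<.062)
    k,l,s,c=cv2.connectedComponentsWithStats(m.astype(np.uint8))
    for i in range(1,k):
        if s[i,4]>5: print("end",s[i,4],P[l==i].mean(0).round(4))
    # floors
    H=hsv; m=(roi&(P[...,2]<.009)&(H[...,2]>200)&(H[...,1]<170)).astype(np.uint8)
    k,l,s,c=cv2.connectedComponentsWithStats(m,connectivity=4)
    for i in range(1,k):
        if s[i,4]>60:
            uv=np.argwhere(l==i)[:,::-1]; q=ray(n,uv,.005); r=cv2.minAreaRect((q[:,:2]*1000).astype(np.float32)); print(n,"floor",s[i,4],np.round(r[0],1),np.round(r[1],1),round(r[2],1))
    # cup
    m=(P[...,2]>.095)&(P[...,2]<.115)&(P[...,0]>.5)&(P[...,0]<.8)&(P[...,1]>-.12)&(P[...,1]<.08)
    q=P[m];print("cup",len(q),((q.min(0)+q.max(0))/2).round(3))
    m=(P[...,2]>.12)&(P[...,0]>.5)&(P[...,0]<.75)&(P[...,1]>.1)&(P[...,1]<.3); q=P[m]
    if len(q):print("bigY",q.min(0).round(3),q.max(0).round(3))
E
```

```text
top pack [164. 246.] 344 [516.5 290.1] [30.3 43.6] 83.3
top pack [193. 250.] 343 [509.8 234.2] [30.9 43.7] 82.0
top pack [221. 254.] 338 [501.7 179.5] [30.1 43.7] 81.6
top pack [250. 256.] 334 [496.8 124.5] [29.9 43.6] 83.3
top rim 864 [ 553.5 -223.8] [220.2  72. ] 73.1
top ends 168 [ 553.2 -223.9] [220.5  63. ] 73.1
top all 1262 [ 553.4 -223.9] [220.6  72. ] 73.1
end 68 [ 0.584  -0.12    0.0576]
end 100 [ 0.5209 -0.3261  0.0561]
top floor 557 [ 579.3 -149. ] [47.6 58.2] 73.4
top floor 556 [ 563.3 -200.5] [47.7 57.6] 73.0
top floor 546 [ 547.6 -252.7] [46.7 57.7] 73.0
top floor 532 [ 531.9 -305. ] [45.3 57.6] 73.0
cup 1129 [ 0.712 -0.019  0.103]
bigY [0.634 0.163 0.12 ] [0.695 0.209 0.137]
scene pack [372. 246.] 300 [498.7 126. ] [30.5 44.2] 83.6
scene pack [391. 266.] 325 [504.4 181.8] [30.  43.3] 83.2
scene pack [409. 288.] 353 [512.6 235.9] [30.1 43.4] 82.3
scene pack [430. 311.] 387 [518.8 291.5] [30.  43.9] 81.6
scene rim 807 [ 554.9 -221.7] [225.5  70.6] 73.2
scene ends 253 [ 554.6 -222. ] [223.7  61.9] 73.2
scene all 1432 [ 555.  -221.7] [225.5  70.7] 73.2
end 119 [ 0.5235 -0.3249  0.054 ]
end 134 [ 0.5865 -0.1181  0.0549]
scene floor 190 [ 524.6 -312.9] [27.8 59.3] 72.8
scene floor 215 [ 540.  -260.5] [29.1 59. ] 74.2
scene floor 243 [ 556.5 -208. ] [30.6 58.5] 73.5
scene floor 83 [ 570.3 -166.6] [16.8 58.7] 83.2
cup 1093 [ 0.714 -0.017  0.102]
bigY [0.636 0.166 0.12 ] [0.699 0.21  0.137]
```

```bash
cat > go.py <<'E'
import sys
from h import *
from scipy.spatial.transform import Rotation as R
# usage: go.py x y z yawdeg (mm) [fractions..] -> tool shift/turn units from measured pose
def delta(x,y,z,yaw):
    s=arm.observe(); R0=R.from_rotvec(s["ee_rot"]); p=s["position"]
    a=np.radians(yaw); xt=np.array([np.cos(a),np.sin(a),0]); zt=np.array([0,0,-1.]); yt=np.cross(zt,xt)
    R1=R.from_matrix(np.c_[xt,yt,zt])
    sh=R0.inv().apply(np.array([x,y,z])/1000-p)/.5
    tu=(R0.inv()*R1).as_rotvec()/np.radians(60)
    return sh,tu,s
x=list(map(float,sys.argv[1:5])); sh,tu,s=delta(*x)
print("t",round(s["clock"],2),"pos",(s["position"]*1000).round(1),"tx yaw",np.degrees(np.arctan2(*R.from_rotvec(s["ee_rot"]).as_matrix()[1::-1,0])).round(2),"w",round(s["width"],3),"F",s["force"].round(1))
print("full shift",sh.round(4),"turn",tu.round(4),"dist mm",round(float(np.linalg.norm(sh)*500),1))
E
python3 go.py 498 125 235 -7; python3 go.py 385 -218 235 -35
```

```text
t 0.1 pos [ 272.1 -562.2  234. ] tx yaw -64.18 w 0.995 F [-0.  -0.3 -0.1]
full shift [-1.0403e+00 -1.0054e+00 -6.0000e-04] turn [-6.000e-04  1.300e-03 -9.529e-01] dist mm 723.4
t 0.1 pos [ 272.1 -562.2  234. ] tx yaw -64.18 w 0.995 F [-0.  -0.3 -0.1]
full shift [-0.5213 -0.5032 -0.0013] turn [-2.000e-04  1.300e-03 -4.863e-01] dist mm 362.3
```

Emit:
play_rows([
  [[-0.06,-0.06,0],[0,0,-0.05],1],
  [[-0.12,-0.12,0],[0,0,-0.11],1],
  [[-0.18,-0.18,0],[0,0,-0.16],1],
  [[-0.24,-0.24,0],[0,0,-0.22],1],
  [[-0.3,-0.3,0],[0,0,-0.27],1],
  [[-0.36,-0.35,0],[0,0,-0.33],1],
  [[-0.42,-0.41,0],[0,0,-0.38],1],
  [[-0.48,-0.46,0],[0,0,-0.44],1],
  [[-0.52,-0.5,0],[0,0,-0.49],1],
  [[-0.52,-0.5,0],[0,0,-0.49],1],
], newtons=30)

```text
clock: 1.1
position: [0.3851, -0.2157, 0.2347]
ee_rot: [-3.0, 0.927, 0.0]
force: [-1.0, -1.2, 0.3]
width: 1.001
```

```bash
python3 go.py 498 125 200 -7;python3 -c "
from cell import arm;print(arm.observe()['joints'])"
```

```text
t 1.1 pos [ 385.1 -215.7  234.7] tx yaw -34.34 w 1.001 F [-1.  -1.2  0.3]
full shift [-0.1979 -0.6899  0.0703] turn [-1.100e-03  1.000e-04 -4.556e-01] dist mm 360.6
[ 0.62048895  0.1537025  -0.25961649  1.97751111  0.04485341  1.01605619
 -0.25912   ]
```

Emit:
play_rows([
  [[-0.025,-0.086,0.01],[0,0,-0.06],1],
  [[-0.05,-0.17,0.02],[0,0,-0.12],1],
  [[-0.075,-0.26,0.03],[0,0,-0.17],1],
  [[-0.1,-0.345,0.04],[0,0,-0.23],1],
  [[-0.124,-0.43,0.05],[0,0,-0.29],1],
  [[-0.15,-0.517,0.06],[0,0,-0.35],1],
  [[-0.173,-0.6,0.07],[0,0,-0.4],1],
  [[-0.19,-0.66,0.07],[0,0,-0.456],1],
  [[-0.198,-0.69,0.07],[0,0,-0.456],1],
  [[-0.198,-0.69,0.07],[0,0,-0.456],1],
])

```text
clock: 2.1
position: [0.5, 0.1215, 0.1994]
ee_rot: [-3.134, 0.202, 0.001]
force: [-0.1, -0.1, 0.5]
width: 1.001
```

```bash
python3 go.py 498 125 74 -7
```

```text
t 2.1 pos [500.  121.5 199.4] tx yaw -7.38 w 1.001 F [-0.1 -0.1  0.5]
full shift [-0.0047 -0.0062  0.2508] turn [-0.0007  0.0004 -0.0064] dist mm 125.5
```

Emit:
play_rows([
  [[0,0,0.06],[0,0,0],1],
  [[0,0,0.1],[0,0,0],1],
  [[0,0,0.12],[0,0,0],1],
  [[0,0,0.12],[0,0,0],1],
])

```text
clock: 2.5
position: [0.4987, 0.1182, 0.1386]
ee_rot: [3.133, -0.207, -0.004]
force: [0.7, 0.0, -0.4]
width: 0.999
```

```bash
python3 go.py 498 125 74 -7; python3 - <<'E'
from h import *
im,d=eyes.get_image("top"); cv2.imwrite("pics/g1.png",cv2.resize(im[140:320,130:350],None,fx=3.5,fy=3.3)[...,::-1])
im,d=eyes.get_image("scene"); cv2.imwrite("pics/g2.png",cv2.resize(im[140:370,270:500],None,fx=2.6,fy=2.6)[...,::-1])
E
```

```text
t 2.5 pos [498.7 118.2 138.6] tx yaw -7.56 w 0.999 F [ 0.7  0.  -0.4]
full shift [-0.0029 -0.0136  0.1293] turn [ 0.0018  0.0022 -0.0094] dist mm 65.0
```

View pics/g2.png

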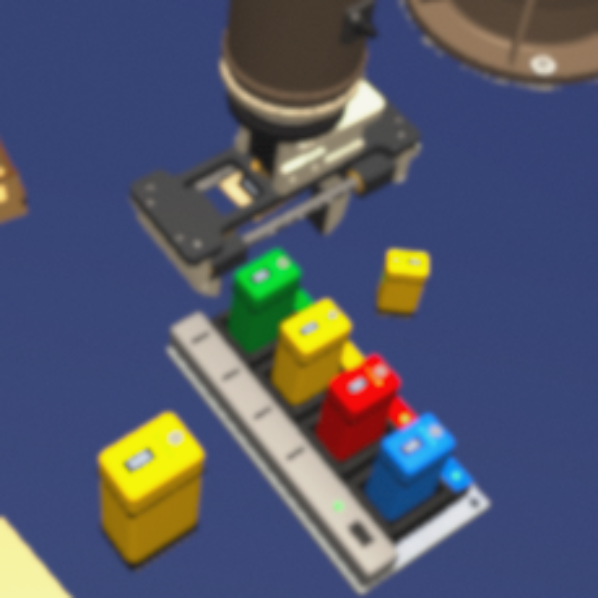

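View pics/g1.png

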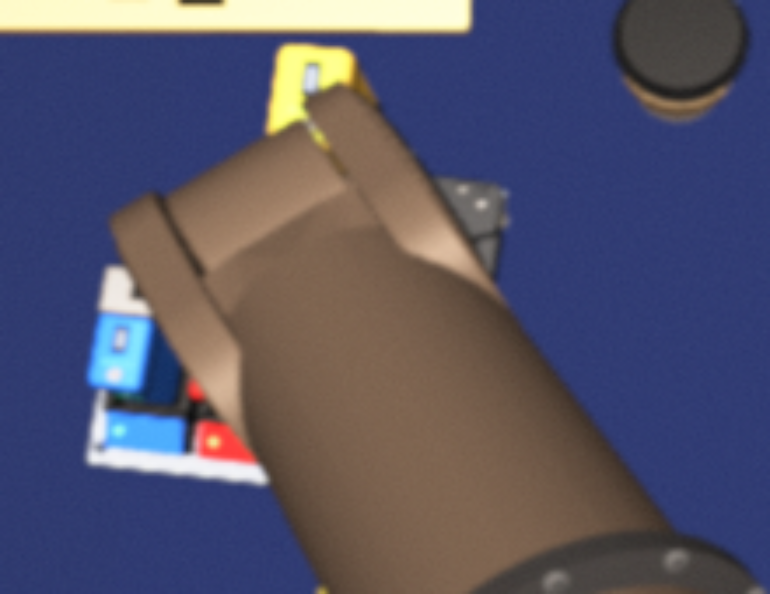

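The scene view shows the open jaws straddling the green pack, crop (265,275), along its long axis. The arm is about 7 mm to the right, so I'll correct that and then go down.

Emit:
play_rows([
  [[-0.003,-0.0136,0],[0,0,-0.01],1],
  [[-0.003,-0.0136,0.0],[0,0,-0.01],1],
  [[-0.003,-0.0136,0.0],[0,0,-0.01],1],
  [[-0.003,-0.0136,0.0],[0,0,-0.01],1],
])

```text
clock: 3.0
position: [0.499, 0.1272, 0.14]
ee_rot: [3.136, -0.187, 0.001]
force: [-1.0, -0.4, -0.4]
width: 1.002
```

```bash
python3 go.py 498 125 74 -7
```

```text
t 3.0 pos [499.  127.2 140. ] tx yaw -6.81 w 1.002 F [-1.  -0.4 -0.4]
full shift [-0.0016  0.0046  0.132 ] turn [ 0.     -0.0005  0.0032] dist mm 66.1
```

Emit:
play_rows([
  [[-0.001,0.002,0.04],[0,0,0],1],
  [[-0.001,0.002,0.08],[0,0,0],1],
  [[-0.001,0.002,0.12],[0,0,0],1],
  [[-0.001,0.002,0.132],[0,0,0],1],
  [[-0.001,0.002,0.132],[0,0,0],1],
  [[-0.001,0.002,0.132],[0,0,0],1],
])

```text
clock: 3.6
position: [0.4987, 0.1264, 0.0744]
ee_rot: [-3.136, 0.187, -0.001]
force: [0.3, 0.3, -0.4]
width: 1.0
```

```bash
python3 go.py 498 125 74 -7
```

```text
t 3.6 pos [498.7 126.4  74.4] tx yaw -6.82 w 1.0 F [ 0.3  0.3 -0.4]
full shift [-0.0011  0.003   0.0008] turn [-0.0003 -0.0007  0.0031] dist mm 1.6
```

Emit:
play_rows([
  [[0,0.002,0],[0,0,0],-0.1],
  [[0,0.002,0],[0,0,0],-0.5],
  [[0,0.002,0],[0,0,0],-1],
  [[0,0.002,0],[0,0,0],-1],
  [[0,0.002,0],[0,0,0],-1],
  [[0,0.002,0],[0,0,0],-1],
  [[0,0.002,0],[0,0,0],-1],
  [[0,0.002,0],[0,0,0],-1],
], newtons=30)

```text
clock: 4.4
position: [0.4981, 0.1252, 0.0737]
ee_rot: [3.136, -0.187, -0.0]
force: [-0.3, 0.1, 0.3]
width: 0.478
```

```bash
python3 go.py 498 125 184 -7
```

```text
t 4.4 pos [498.1 125.2  73.7] tx yaw -6.81 w 0.478 F [-0.3  0.1  0.3]
full shift [-2.000e-04  5.000e-04 -2.206e-01] turn [0.0001 0.0001 0.0031] dist mm 110.3
```

Emit:
play_rows([
  [[0,0,-0.02],[0,0,0],-1],
  [[0,0,-0.05],[0,0,0],-1],
  [[0,0,-0.08],[0,0,0],-1],
  [[0,0,-0.11],[0,0,0],-1],
  [[0,0,-0.14],[0,0,0],-1],
  [[0,0,-0.17],[0,0,0],-1],
  [[0,0,-0.2],[0,0,0],-1],
  [[0,0,-0.22],[0,0,0],-1],
  [[0,0,-0.22],[0,0,0],-1],
  [[0,0,-0.22],[0,0,0],-1],
])

```text
clock: 5.4
position: [0.498, 0.125, 0.1836]
ee_rot: [3.136, -0.187, -0.0]
force: [-0.8, -0.9, -3.3]
width: 0.476
```

```bash
python3 go.py 530.7 -300.3 184 -16.9; python3 go.py 515 -88 184 -12
```

```text
t 5.4 pos [498.  125.  183.6] tx yaw -6.82 w 0.476 F [-0.8 -0.9 -3.3]
full shift [ 1.660e-01  8.368e-01 -7.000e-04] turn [0.0002 0.     0.1679] dist mm 426.6
t 5.4 pos [498.  125.  183.6] tx yaw -6.82 w 0.476 F [-0.8 -0.9 -3.3]
full shift [ 0.0844  0.419  -0.0008] turn [0.0002 0.0001 0.0863] dist mm 213.7
```

Emit:
play_rows([
  [[0.005,0.02,0],[0,0,0.01],-1],
  [[0.012,0.06,0],[0,0,0.02],-1],
  [[0.022,0.11,0],[0,0,0.03],-1],
  [[0.033,0.165,0],[0,0,0.04],-1],
  [[0.044,0.22,0],[0,0,0.05],-1],
  [[0.055,0.275,0],[0,0,0.06],-1],
  [[0.065,0.33,0],[0,0,0.07],-1],
  [[0.076,0.385,0],[0,0,0.08],-1],
  [[0.087,0.44,0],[0,0,0.09],-1],
  [[0.098,0.495,0],[0,0,0.1],-1],
])

```text
clock: 6.4
position: [0.5167, -0.1284, 0.1829]
ee_rot: [3.121, -0.353, -0.002]
force: [0.8, 0.9, -1.9]
width: 0.483
```

```bash
python3 go.py 530.7 -300.3 184 -16.9
```

```text
t 6.4 pos [ 516.7 -128.4  182.9] tx yaw -12.9 w 0.483 F [ 0.8  0.9 -1.9]
full shift [ 0.1041  0.3288 -0.0022] turn [0.0004 0.0014 0.0667] dist mm 172.5
```

Emit:
play_rows([
  [[0.017,0.055,0],[0,0,0.01],-1],
  [[0.035,0.11,0],[0,0,0.02],-1],
  [[0.052,0.165,0],[0,0,0.03],-1],
  [[0.07,0.22,0],[0,0,0.045],-1],
  [[0.085,0.27,0],[0,0,0.055],-1],
  [[0.098,0.31,0],[0,0,0.067],-1],
  [[0.104,0.329,0],[0,0,0.067],-1],
  [[0.104,0.329,0],[0,0,0.067],-1],
  [[0.104,0.329,0],[0,0,0.067],-1],
  [[0.104,0.329,0],[0,0,0.067],-1],
])

```text
clock: 7.4
position: [0.532, -0.2965, 0.1838]
ee_rot: [-3.107, 0.456, 0.0]
force: [-0.2, 0.1, -0.8]
width: 0.478
```

```bash
python3 go.py 530.7 -300.3 64 -16.9;  python3 - <<'E'
from h import *
im,d=eyes.get_image("top"); cv2.imwrite("pics/p1.png",cv2.resize(im[180:330,330:530],None,fx=3.5,fy=3.5)[...,::-1])
im,d=eyes.get_image("scene"); cv2.imwrite("pics/p2.png",cv2.resize(im[60:260,180:400],None,fx=2.8,fy=2.8)[...,::-1])
E
```

```text
t 7.4 pos [ 532.  -296.5  183.8] tx yaw -16.71 w 0.478 F [-0.2  0.1 -0.8]
full shift [-2.000e-04  8.200e-03  2.396e-01] turn [-0.0008  0.0002  0.0032] dist mm 119.9
```

View pics/p2.png

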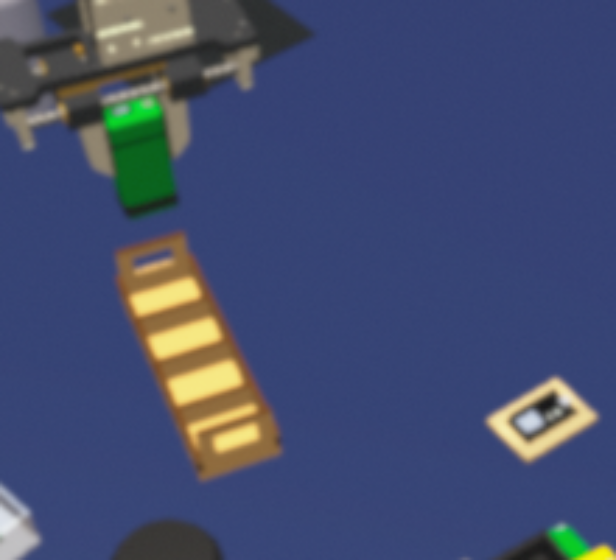

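The green pack hangs upright in the jaws (crop 145,155), over the far-right end of the caddy. Going down in stages.

Emit:
play_rows([
  [[0,0.008,0.02],[0,0,0.003],-1],
  [[0,0.008,0.05],[0,0,0.003],-1],
  [[0,0.008,0.09],[0,0,0.003],-1],
  [[0,0.008,0.12],[0,0,0.003],-1],
  [[0,0.008,0.14],[0,0,0.003],-1],
  [[0,0.008,0.14],[0,0,0.003],-1],
  [[0,0.008,0.14],[0,0,0.003],-1],
  [[0,0.008,0.14],[0,0,0.003],-1],
])

```text
clock: 8.3
position: [0.5312, -0.3023, 0.1146]
ee_rot: [3.107, -0.465, 0.002]
force: [1.0, 0.2, -0.4]
width: 0.479
```

```bash
python3 go.py 530.7 -300.3 62 -16.9
```

```text
t 8.3 pos [ 531.2 -302.3  114.6] tx yaw -17.01 w 0.479 F [ 1.   0.2 -0.4]
full shift [-0.0022 -0.0036  0.1052] turn [ 0.0002 -0.0015 -0.0019] dist mm 52.6
```

Emit:
play_rows([
  [[-0.001,-0.003,0.015],[0,0,0],-1],
  [[-0.001,-0.003,0.035],[0,0,0],-1],
  [[-0.001,-0.003,0.055],[0,0,0],-1],
  [[-0.001,-0.003,0.075],[0,0,0],-1],
  [[-0.001,-0.003,0.09],[0,0,0],-1],
  [[-0.001,-0.003,0.1],[0,0,0],-1],
  [[-0.001,-0.003,0.103],[0,0,0],-1],
  [[-0.001,-0.003,0.103],[0,0,0],-1],
  [[-0.001,-0.003,0.103],[0,0,0],-1],
])

```text
clock: 9.2
position: [0.5308, -0.3006, 0.0626]
ee_rot: [3.107, -0.465, 0.001]
force: [-0.2, 0.2, -0.9]
width: 0.482
```

```bash
python3 go.py 530.7 -300.3 60 -16.9
```

```text
t 9.2 pos [ 530.8 -300.6   62.6] tx yaw -17.01 w 0.482 F [-0.2  0.2 -0.9]
full shift [-0.0004 -0.0006  0.0052] turn [ 0.0001 -0.0006 -0.0019] dist mm 2.6
```

Emit:
play_rows([
  [[0,0,0.001],[0,0,0],-1],
  [[0,0,0.002],[0,0,0],-1],
  [[0,0,0.003],[0,0,0],-1],
  [[0,0,0.004],[0,0,0],-1],
  [[0,0,0.004],[0,0,0],-1],
])

```text
clock: 9.7
position: [0.5306, -0.3006, 0.0607]
ee_rot: [3.107, -0.465, 0.001]
force: [-0.9, 1.5, 4.8]
width: 0.478
```

Contact: 4.8 N upward at the expected height. Releasing.

Emit:
play_rows([
  [[0,0,0],[0,0,0],0.1],
  [[0,0,0],[0,0,0],0.5],
  [[0,0,0],[0,0,0],1],
  [[0,0,0],[0,0,0],1],
  [[0,0,0],[0,0,0],1],
  [[0,0,-0.03],[0,0,0],1],
  [[0,0,-0.1],[0,0,0],1],
  [[0,0,-0.19],[0,0,0],1],
  [[0,0,-0.25],[0,0,0],1],
  [[0,0,-0.25],[0,0,0],1],
])

```text
clock: 10.7
position: [0.5332, -0.3014, 0.1914]
ee_rot: [3.104, -0.464, 0.014]
force: [-0.1, 1.2, 0.2]
width: 1.0
```

```bash
python3 go.py 503 180.6 184 -7; python3 - <<'E'
from h import *
im,d=eyes.get_image("scene"); cv2.imwrite("pics/p3.png",cv2.resize(im[60:260,180:400],None,fx=2.8,fy=2.8)[...,::-1])
E
```

```text
t 10.7 pos [ 533.2 -301.4  191.4] tx yaw -17.01 w 1.0 F [-0.1  1.2  0.2]
full shift [-0.34   -0.9041  0.0105] turn [ 0.002  -0.0085 -0.1669] dist mm 483.0
```

View pics/p3.png

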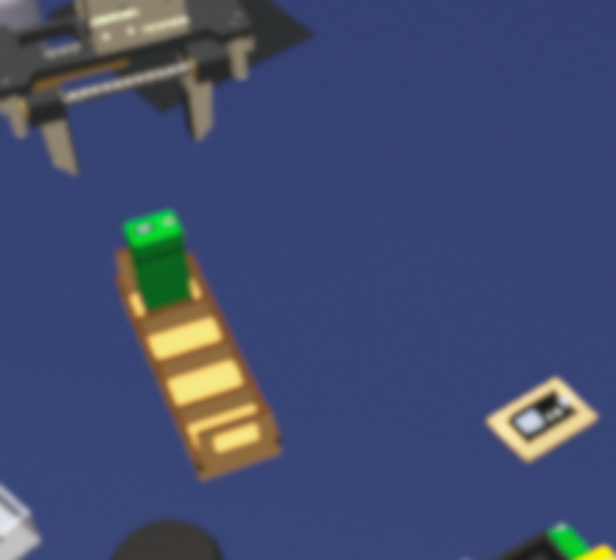

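Green stands upright in the rightmost bay (crop 160,260). Yellow next: back over the docks.

Emit:
play_rows([
  [[-0.02,-0.05,0],[0,0,-0.01],1],
  [[-0.05,-0.13,0],[0,0,-0.03],1],
  [[-0.08,-0.22,0],[0,0,-0.05],1],
  [[-0.115,-0.31,0],[0,0,-0.06],1],
  [[-0.15,-0.4,0],[0,0,-0.08],1],
  [[-0.183,-0.49,0],[0,0,-0.1],1],
  [[-0.218,-0.58,0],[0,0,-0.11],1],
  [[-0.252,-0.67,0],[0,0,-0.13],1],
  [[-0.285,-0.76,0],[0,0,-0.15],1],
  [[-0.31,-0.83,0],[0,0,-0.16],1],
])

```text
clock: 11.75
position: [0.5024, 0.1446, 0.1849]
ee_rot: [-3.135, 0.199, 0.002]
force: [0.6, -0.4, 0.6]
width: 1.002
```

```bash
python3 go.py 503 180.6 160 -7
```

```text
t 11.75 pos [502.4 144.6 184.9] tx yaw -7.25 w 1.002 F [ 0.6 -0.4  0.6]
full shift [-0.0078 -0.0716  0.0499] turn [-0.0002  0.001  -0.0041] dist mm 43.8
```

Emit:
play_rows([
  [[-0.004,-0.04,0.02],[0,0,0],1],
  [[-0.008,-0.072,0.05],[0,0,0],1],
  [[-0.008,-0.072,0.05],[0,0,0],1],
  [[-0.008,-0.072,0.05],[0,0,0],1],
  [[-0.008,-0.072,0.05],[0,0,0],1],
])

```text
clock: 12.25
position: [0.5046, 0.1767, 0.1604]
ee_rot: [3.134, -0.205, -0.0]
force: [-0.5, 0.4, -0.1]
width: 1.003
```

```bash
python3 go.py 503 180.6 74 -7
```

```text
t 12.25 pos [504.6 176.7 160.4] tx yaw -7.49 w 1.003 F [-0.5  0.4 -0.1]
full shift [-0.0041 -0.0075  0.1728] turn [ 0.0007  0.     -0.0081] dist mm 86.5
```

Emit:
play_rows([
  [[-0.004,-0.007,0],[0,0,-0.008],1],
  [[-0.004,-0.007,0.02],[0,0,-0.008],1],
  [[-0.004,-0.007,0.06],[0,0,-0.008],1],
  [[-0.004,-0.007,0.1],[0,0,-0.008],1],
  [[-0.004,-0.007,0.14],[0,0,-0.008],1],
  [[-0.004,-0.007,0.165],[0,0,-0.008],1],
  [[-0.004,-0.007,0.173],[0,0,-0.008],1],
  [[-0.004,-0.007,0.173],[0,0,-0.008],1],
  [[-0.004,-0.007,0.173],[0,0,-0.008],1],
])

```text
clock: 13.15
position: [0.5033, 0.1818, 0.0744]
ee_rot: [-3.135, 0.19, -0.001]
force: [-0.0, 0.3, 0.5]
width: 0.998
```

```bash
python3 go.py 503 180.6 74 -7
```

```text
t 13.15 pos [503.3 181.8  74.4] tx yaw -6.94 w 0.998 F [-0.   0.3  0.5]
full shift [-0.0003  0.0026  0.0007] turn [-0.0005 -0.0009  0.001 ] dist mm 1.3
```

Emit:
play_rows([
  [[0,0.002,0.001],[0,0,0],-0.1],
  [[0,0.002,0.001],[0,0,0],-0.5],
  [[0,0.002,0.001],[0,0,0],-1],
  [[0,0.002,0.001],[0,0,0],-1],
  [[0,0.002,0.001],[0,0,0],-1],
  [[0,0.002,0.001],[0,0,0],-1],
  [[0,0.002,0.001],[0,0,0],-1],
  [[0,0.002,0.001],[0,0,0],-1],
])

```text
clock: 13.95
position: [0.5028, 0.1806, 0.0732]
ee_rot: [3.136, -0.19, 0.0]
force: [-0.5, 0.4, -0.2]
width: 0.475
```

Emit:
play_rows([
  [[0,0,-0.02],[0,0,0],-1],
  [[0,0,-0.05],[0,0,0],-1],
  [[0,0,-0.08],[0,0,0],-1],
  [[0,0,-0.11],[0,0,0],-1],
  [[0,0,-0.14],[0,0,0],-1],
  [[0,0,-0.17],[0,0,0],-1],
  [[0,0,-0.2],[0,0,0],-1],
  [[0,0,-0.22],[0,0,0],-1],
  [[0,0,-0.22],[0,0,0],-1],
  [[0,0,-0.22],[0,0,0],-1],
])

```text
clock: 14.95
position: [0.5026, 0.1804, 0.1831]
ee_rot: [3.136, -0.19, -0.0]
force: [-0.3, 0.5, -2.4]
width: 0.483
```

```bash
python3 go.py 546.4 -248.6 184 -16.9
```

```text
t 14.95 pos [502.6 180.4 183.1] tx yaw -6.94 w 0.483 F [-0.3  0.5 -2.4]
full shift [ 0.1907  0.8412 -0.0017] turn [0.0002 0.     0.166 ] dist mm 431.3
```

Emit:
play_rows([
  [[0.005,0.02,0],[0,0,0.01],-1],
  [[0.014,0.06,0],[0,0,0.02],-1],
  [[0.025,0.11,0],[0,0,0.03],-1],
  [[0.037,0.165,0],[0,0,0.04],-1],
  [[0.05,0.22,0],[0,0,0.05],-1],
  [[0.062,0.275,0],[0,0,0.06],-1],
  [[0.075,0.33,0],[0,0,0.07],-1],
  [[0.087,0.385,0],[0,0,0.08],-1],
  [[0.1,0.44,0],[0,0,0.09],-1],
  [[0.112,0.495,0],[0,0,0.1],-1],
])

```text
clock: 15.95
position: [0.5277, -0.074, 0.1824]
ee_rot: [3.121, -0.356, -0.002]
force: [0.0, 0.3, -1.1]
width: 0.478
```

```bash
python3 go.py 546.4 -248.6 184 -16.9
```

```text
t 15.95 pos [527.7 -74.  182.4] tx yaw -13.02 w 0.478 F [ 0.   0.3 -1.1]
full shift [ 0.1151  0.3319 -0.0032] turn [0.0005 0.0014 0.0646] dist mm 175.6
```

Emit:
play_rows([
  [[0.019,0.055,0],[0,0,0.01],-1],
  [[0.038,0.11,0],[0,0,0.02],-1],
  [[0.057,0.165,0],[0,0,0.03],-1],
  [[0.076,0.22,0],[0,0,0.045],-1],
  [[0.094,0.27,0],[0,0,0.055],-1],
  [[0.108,0.315,0],[0,0,0.065],-1],
  [[0.115,0.338,0],[0,0,0.065],-1],
  [[0.115,0.338,0],[0,0,0.065],-1],
  [[0.115,0.338,0],[0,0,0.065],-1],
  [[0.115,0.338,0],[0,0,0.065],-1],
])

```text
clock: 16.95
position: [0.5469, -0.2475, 0.1832]
ee_rot: [-3.107, 0.456, 0.0]
force: [0.6, 0.0, -2.0]
width: 0.479
```

```bash
python3 go.py 546.4 -248.6 114 -16.9
```

```text
t 16.95 pos [ 546.9 -247.5  183.2] tx yaw -16.7 w 0.479 F [ 0.6  0.  -2. ]
full shift [-0.0002  0.0025  0.1385] turn [-0.0009  0.0002  0.0033] dist mm 69.3
```

Emit:
play_rows([
  [[0,0.002,0.02],[0,0,0.003],-1],
  [[0,0.002,0.05],[0,0,0.003],-1],
  [[0,0.002,0.09],[0,0,0.003],-1],
  [[0,0.002,0.12],[0,0,0.003],-1],
  [[0,0.002,0.138],[0,0,0.003],-1],
  [[0,0.002,0.138],[0,0,0.003],-1],
  [[0,0.002,0.138],[0,0,0.003],-1],
  [[0,0.002,0.138],[0,0,0.003],-1],
])

```text
clock: 17.75
position: [0.547, -0.2504, 0.1151]
ee_rot: [3.107, -0.465, 0.002]
force: [0.1, -0.6, -1.9]
width: 0.477
```

```bash
python3 go.py 546.4 -248.6 62 -16.9
```

```text
t 17.75 pos [ 547.  -250.4  115.1] tx yaw -17.01 w 0.477 F [ 0.1 -0.6 -1.9]
full shift [-0.0023 -0.0032  0.1062] turn [ 0.0001 -0.0014 -0.0018] dist mm 53.1
```

Emit:
play_rows([
  [[-0.001,-0.003,0.015],[0,0,0],-1],
  [[-0.001,-0.003,0.035],[0,0,0],-1],
  [[-0.001,-0.003,0.055],[0,0,0],-1],
  [[-0.001,-0.003,0.075],[0,0,0],-1],
  [[-0.001,-0.003,0.09],[0,0,0],-1],
  [[-0.001,-0.003,0.1],[0,0,0],-1],
  [[-0.001,-0.003,0.104],[0,0,0],-1],
  [[-0.001,-0.003,0.104],[0,0,0],-1],
  [[-0.001,-0.003,0.104],[0,0,0],-1],
])

```text
clock: 18.65
position: [0.5466, -0.2489, 0.0625]
ee_rot: [3.107, -0.465, 0.001]
force: [0.6, -0.5, -2.2]
width: 0.48
```

Emit:
play_rows([
  [[0,0,0.001],[0,0,0],-1],
  [[0,0,0.002],[0,0,0],-1],
  [[0,0,0.003],[0,0,0],-1],
  [[0,0,0.004],[0,0,0],-1],
  [[0,0,0.004],[0,0,0],-1],
])

```text
clock: 19.15
position: [0.5464, -0.2488, 0.0603]
ee_rot: [3.107, -0.465, 0.0]
force: [0.1, 0.5, -2.3]
width: 0.479
```

No contact yet; 1 mm lower.

Emit:
play_rows([
  [[0,0,0.001],[0,0,0],-1],
  [[0,0,0.002],[0,0,0],-1],
  [[0,0,0.002],[0,0,0],-1],
])

```text
clock: 19.45
position: [0.5464, -0.2488, 0.0602]
ee_rot: [3.107, -0.465, 0.0]
force: [-3.8, 0.6, 9.2]
width: 0.476
```

Contact at 9 N. Releasing.

Emit:
play_rows([
  [[0,0,0],[0,0,0],0.1],
  [[0,0,0],[0,0,0],0.5],
  [[0,0,0],[0,0,0],1],
  [[0,0,0],[0,0,0],1],
  [[0,0,0],[0,0,0],1],
  [[0,0,-0.03],[0,0,0],1],
  [[0,0,-0.1],[0,0,0],1],
  [[0,0,-0.19],[0,0,0],1],
  [[0,0,-0.25],[0,0,0],1],
  [[0,0,-0.25],[0,0,0],1],
])

```text
clock: 20.45
position: [0.5492, -0.2494, 0.1903]
ee_rot: [3.105, -0.464, 0.014]
force: [-0.9, -1.0, -0.1]
width: 1.0
```

```bash
python3 go.py 511.2 235 184 -7; python3 - <<'E'
from h import *
im,d=eyes.get_image("scene"); cv2.imwrite("pics/p4.png",cv2.resize(im[60:300,180:460],None,fx=2.5,fy=2.5)[...,::-1])
E
```

```text
t 20.45 pos [ 549.2 -249.4  190.3] tx yaw -17.01 w 1.0 F [-0.9 -1.  -0.1]
full shift [-0.3561 -0.9042  0.0089] turn [ 0.0013 -0.0085 -0.1669] dist mm 485.9
```

View pics/p4.png

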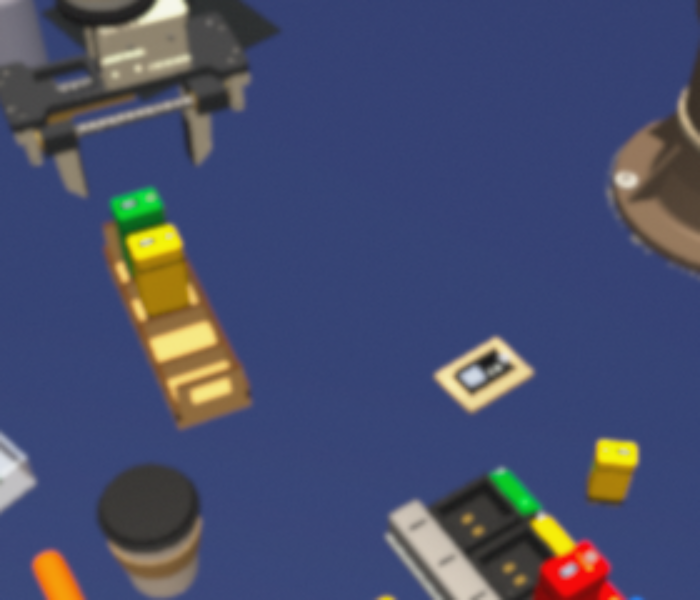

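Yellow (crop 160,265) stands next to green, both upright. Red next.

Emit:
play_rows([
  [[-0.02,-0.05,0],[0,0,-0.01],1],
  [[-0.05,-0.13,0],[0,0,-0.03],1],
  [[-0.085,-0.22,0],[0,0,-0.05],1],
  [[-0.12,-0.31,0],[0,0,-0.06],1],
  [[-0.157,-0.4,0],[0,0,-0.08],1],
  [[-0.192,-0.49,0],[0,0,-0.1],1],
  [[-0.228,-0.58,0],[0,0,-0.11],1],
  [[-0.264,-0.67,0],[0,0,-0.13],1],
  [[-0.3,-0.76,0],[0,0,-0.15],1],
  [[-0.327,-0.83,0],[0,0,-0.165],1],
])

```text
clock: 21.5
position: [0.5099, 0.1988, 0.1838]
ee_rot: [-3.136, 0.19, 0.002]
force: [1.1, 0.0, -0.1]
width: 1.0
```

```bash
python3 go.py 511.2 235 160 -7
```

```text
t 21.5 pos [509.9 198.8 183.8] tx yaw -6.95 w 1.0 F [ 1.1  0.  -0.1]
full shift [-0.0062 -0.0721  0.0476] turn [-0.0002  0.0012  0.0009] dist mm 43.3
```

Emit:
play_rows([
  [[-0.004,-0.04,0.02],[0,0,0],1],
  [[-0.01,-0.079,0.047],[0,0,0],1],
  [[-0.01,-0.079,0.047],[0,0,0],1],
  [[-0.01,-0.079,0.047],[0,0,0],1],
  [[-0.01,-0.079,0.047],[0,0,0],1],
])

```text
clock: 22.0
position: [0.5116, 0.2344, 0.1608]
ee_rot: [3.135, -0.197, -0.0]
force: [-0.6, 0.6, 0.2]
width: 0.997
```

```bash
python3 go.py 511.2 235 74 -7
```

```text
t 22.0 pos [511.6 234.4 160.8] tx yaw -7.19 w 0.997 F [-0.6  0.6  0.2]
full shift [-0.0009 -0.0013  0.1736] turn [ 0.0009  0.     -0.0031] dist mm 86.8
```

Emit:
play_rows([
  [[-0.001,0,0.015],[0,0,-0.003],1],
  [[-0.001,0,0.05],[0,0,-0.003],1],
  [[-0.001,0,0.09],[0,0,-0.003],1],
  [[-0.001,0,0.13],[0,0,-0.003],1],
  [[-0.001,0,0.16],[0,0,-0.003],1],
  [[-0.001,0,0.173],[0,0,-0.003],1],
  [[-0.001,0,0.173],[0,0,-0.003],1],
  [[-0.001,0,0.173],[0,0,-0.003],1],
])

```text
clock: 22.8
position: [0.5113, 0.2359, 0.0748]
ee_rot: [-3.135, 0.19, -0.001]
force: [-0.6, 0.1, -0.4]
width: 1.0
```

```bash
python3 go.py 511.2 235 74 -7
```

```text
t 22.8 pos [511.3 235.9  74.8] tx yaw -6.95 w 1.0 F [-0.6  0.1 -0.4]
full shift [0.0001 0.0018 0.0016] turn [-0.0005 -0.0007  0.0009] dist mm 1.2
```

Emit:
play_rows([
  [[0,0.002,0.001],[0,0,0],-0.1],
  [[0,0.002,0.001],[0,0,0],-0.5],
  [[0,0.002,0.001],[0,0,0],-1],
  [[0,0.002,0.001],[0,0,0],-1],
  [[0,0.002,0.001],[0,0,0],-1],
  [[0,0.002,0.001],[0,0,0],-1],
  [[0,0.002,0.001],[0,0,0],-1],
  [[0,0.002,0.001],[0,0,0],-1],
])

```text
clock: 23.6
position: [0.5107, 0.2348, 0.0737]
ee_rot: [3.136, -0.19, -0.0]
force: [-0.7, 0.4, 0.6]
width: 0.477
```

Emit:
play_rows([
  [[0,0,-0.02],[0,0,0],-1],
  [[0,0,-0.05],[0,0,0],-1],
  [[0,0,-0.08],[0,0,0],-1],
  [[0,0,-0.11],[0,0,0],-1],
  [[0,0,-0.14],[0,0,0],-1],
  [[0,0,-0.17],[0,0,0],-1],
  [[0,0,-0.2],[0,0,0],-1],
  [[0,0,-0.22],[0,0,0],-1],
  [[0,0,-0.22],[0,0,0],-1],
  [[0,0,-0.22],[0,0,0],-1],
])

```text
clock: 24.6
position: [0.5106, 0.2346, 0.1835]
ee_rot: [3.136, -0.19, -0.0]
force: [-0.3, -0.6, -1.5]
width: 0.481
```

```bash
python3 go.py 562.0 -197 184 -16.9
```

```text
t 24.6 pos [510.6 234.6 183.5] tx yaw -6.94 w 0.481 F [-0.3 -0.6 -1.5]
full shift [ 2.063e-01  8.444e-01 -7.000e-04] turn [0.0002 0.     0.166 ] dist mm 434.6
```

Emit:
play_rows([
  [[0.005,0.02,0],[0,0,0.01],-1],
  [[0.015,0.06,0],[0,0,0.02],-1],
  [[0.027,0.11,0],[0,0,0.03],-1],
  [[0.04,0.165,0],[0,0,0.04],-1],
  [[0.054,0.22,0],[0,0,0.05],-1],
  [[0.067,0.275,0],[0,0,0.06],-1],
  [[0.081,0.33,0],[0,0,0.07],-1],
  [[0.094,0.385,0],[0,0,0.08],-1],
  [[0.108,0.44,0],[0,0,0.09],-1],
  [[0.121,0.495,0],[0,0,0.1],-1],
])

```text
clock: 25.6
position: [0.5403, -0.0204, 0.1829]
ee_rot: [3.121, -0.356, -0.002]
force: [0.1, 0.4, -1.7]
width: 0.478
```

```bash
python3 go.py 562.0 -197 184 -16.9
```

```text
t 25.6 pos [540.3 -20.4 182.9] tx yaw -13.02 w 0.478 F [ 0.1  0.4 -1.7]
full shift [ 0.1219  0.3343 -0.0021] turn [0.0007 0.0012 0.0647] dist mm 177.9
```

Emit:
play_rows([
  [[0.02,0.055,0],[0,0,0.01],-1],
  [[0.04,0.11,0],[0,0,0.02],-1],
  [[0.06,0.165,0],[0,0,0.03],-1],
  [[0.08,0.22,0],[0,0,0.045],-1],
  [[0.1,0.275,0],[0,0,0.055],-1],
  [[0.115,0.32,0],[0,0,0.066],-1],
  [[0.122,0.341,0],[0,0,0.066],-1],
  [[0.122,0.341,0],[0,0,0.066],-1],
  [[0.122,0.341,0],[0,0,0.066],-1],
  [[0.122,0.341,0],[0,0,0.066],-1],
])

```text
clock: 26.6
position: [0.5623, -0.1961, 0.1838]
ee_rot: [-3.107, 0.458, 0.0]
force: [0.3, -0.1, -1.4]
width: 0.475
```

```bash
python3 go.py 562.0 -197 114 -16.9
```

```text
t 26.6 pos [ 562.3 -196.1  183.8] tx yaw -16.75 w 0.475 F [ 0.3 -0.1 -1.4]
full shift [-0.      0.0021  0.1396] turn [-0.0008  0.0002  0.0025] dist mm 69.8
```

Emit:
play_rows([
  [[0,0,0.02],[0,0,0.001],-1],
  [[0,0,0.05],[0,0,0.001],-1],
  [[0,0,0.09],[0,0,0.001],-1],
  [[0,0,0.12],[0,0,0.001],-1],
  [[0,0,0.139],[0,0,0.001],-1],
  [[0,0,0.139],[0,0,0.001],-1],
  [[0,0,0.139],[0,0,0.001],-1],
  [[0,0,0.139],[0,0,0.001],-1],
])

```text
clock: 27.4
position: [0.5628, -0.198, 0.115]
ee_rot: [3.107, -0.463, 0.002]
force: [-0.3, 0.3, -1.1]
width: 0.48
```

```bash
python3 go.py 562.0 -197 62 -16.9
```

```text
t 27.4 pos [ 562.8 -198.   115. ] tx yaw -16.94 w 0.48 F [-0.3  0.3 -1.1]
full shift [-0.0023 -0.0014  0.1061] turn [-0.0001 -0.0013 -0.0007] dist mm 53.1
```

Emit:
play_rows([
  [[-0.001,-0.001,0.015],[0,0,0],-1],
  [[-0.001,-0.001,0.035],[0,0,0],-1],
  [[-0.001,-0.001,0.055],[0,0,0],-1],
  [[-0.001,-0.001,0.075],[0,0,0],-1],
  [[-0.001,-0.001,0.09],[0,0,0],-1],
  [[-0.001,-0.001,0.1],[0,0,0],-1],
  [[-0.001,-0.001,0.104],[0,0,0],-1],
  [[-0.001,-0.001,0.104],[0,0,0],-1],
  [[-0.001,-0.001,0.104],[0,0,0],-1],
])

```text
clock: 28.3
position: [0.5621, -0.1975, 0.0625]
ee_rot: [3.107, -0.463, 0.001]
force: [-0.0, 0.0, -1.6]
width: 0.479
```

Emit:
play_rows([
  [[0,0,0.001],[0,0,0],-1],
  [[0,0,0.002],[0,0,0],-1],
  [[0,0,0.003],[0,0,0],-1],
  [[0,0,0.004],[0,0,0],-1],
  [[0,0,0.004],[0,0,0],-1],
])

```text
clock: 28.8
position: [0.562, -0.1975, 0.0607]
ee_rot: [3.107, -0.463, 0.001]
force: [-1.9, 0.5, 5.1]
width: 0.481
```

Contact at 5 N. Releasing.

Emit:
play_rows([
  [[0,0,0],[0,0,0],0.1],
  [[0,0,0],[0,0,0],0.5],
  [[0,0,0],[0,0,0],1],
  [[0,0,0],[0,0,0],1],
  [[0,0,0],[0,0,0],1],
  [[0,0,-0.03],[0,0,0],1],
  [[0,0,-0.1],[0,0,0],1],
  [[0,0,-0.19],[0,0,0],1],
  [[0,0,-0.25],[0,0,0],1],
  [[0,0,-0.25],[0,0,0],1],
])

```text
clock: 29.8
position: [0.5647, -0.1978, 0.1913]
ee_rot: [3.106, -0.463, 0.014]
force: [0.4, 0.5, 0.6]
width: 0.996
```

```bash
python3 go.py 517.6 290.8 184 -7; python3 - <<'E'
from h import *
im,d=eyes.get_image("scene"); cv2.imwrite("pics/p5.png",cv2.resize(im[60:360,180:480],None,fx=2,fy=2)[...,::-1])
E
```

```text
t 29.8 pos [ 564.7 -197.8  191.3] tx yaw -16.95 w 0.996 F [0.4 0.5 0.6]
full shift [-0.3751 -0.9072  0.0113] turn [ 0.0006 -0.0085 -0.1659] dist mm 490.9
```

View pics/p5.png

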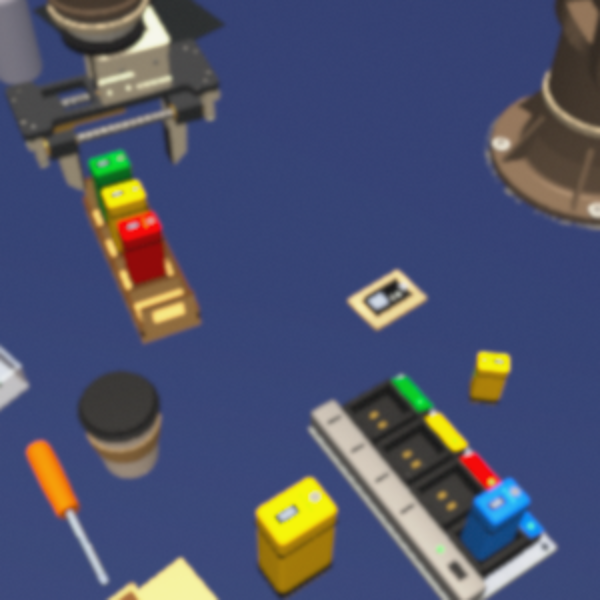

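Green, yellow and red stand in the bays; the cup (crop 120,420) is upright. Blue is last.

Emit:
play_rows([
  [[-0.02,-0.05,0],[0,0,-0.01],1],
  [[-0.053,-0.13,0],[0,0,-0.03],1],
  [[-0.09,-0.22,0],[0,0,-0.05],1],
  [[-0.127,-0.31,0],[0,0,-0.06],1],
  [[-0.164,-0.4,0],[0,0,-0.08],1],
  [[-0.2,-0.49,0],[0,0,-0.1],1],
  [[-0.24,-0.58,0],[0,0,-0.11],1],
  [[-0.277,-0.67,0],[0,0,-0.13],1],
  [[-0.314,-0.76,0],[0,0,-0.15],1],
  [[-0.343,-0.83,0],[0,0,-0.165],1],
])

```text
clock: 30.85
position: [0.5173, 0.2525, 0.1848]
ee_rot: [-3.136, 0.189, 0.002]
force: [1.1, 1.2, -0.7]
width: 1.003
```

```bash
python3 go.py 517.6 290.8 160 -7
```

```text
t 30.85 pos [517.3 252.5 184.8] tx yaw -6.89 w 1.003 F [ 1.1  1.2 -0.7]
full shift [-0.0085 -0.0761  0.0495] turn [-0.0002  0.0013  0.0019] dist mm 45.6
```

Emit:
play_rows([
  [[-0.005,-0.04,0.02],[0,0,0],1],
  [[-0.012,-0.083,0.049],[0,0,0],1],
  [[-0.012,-0.083,0.049],[0,0,0],1],
  [[-0.012,-0.083,0.049],[0,0,0],1],
  [[-0.012,-0.083,0.049],[0,0,0],1],
])

```text
clock: 31.35
position: [0.5183, 0.2901, 0.1608]
ee_rot: [3.135, -0.195, -0.0]
force: [0.8, -0.1, 0.8]
width: 0.995
```

```bash
python3 go.py 517.6 290.8 74 -7
```

```text
t 31.35 pos [518.3 290.1 160.8] tx yaw -7.13 w 0.995 F [ 0.8 -0.1  0.8]
full shift [-0.0015 -0.0013  0.1735] turn [ 0.0009 -0.     -0.0021] dist mm 86.8
```

Emit:
play_rows([
  [[-0.001,0,0.015],[0,0,-0.003],1],
  [[-0.001,0,0.05],[0,0,-0.003],1],
  [[-0.001,0,0.09],[0,0,-0.003],1],
  [[-0.001,0,0.13],[0,0,-0.003],1],
  [[-0.001,0,0.16],[0,0,-0.003],1],
  [[-0.001,0,0.174],[0,0,-0.003],1],
  [[-0.001,0,0.174],[0,0,-0.003],1],
  [[-0.001,0,0.174],[0,0,-0.003],1],
])

```text
clock: 32.15
position: [0.5178, 0.2917, 0.0743]
ee_rot: [-3.135, 0.189, -0.001]
force: [-1.0, 0.4, 0.6]
width: 1.004
```

```bash
python3 go.py 517.6 290.8 74 -7
```

```text
t 32.15 pos [517.8 291.7  74.3] tx yaw -6.88 w 1.004 F [-1.   0.4  0.6]
full shift [-0.0003  0.0019  0.0006] turn [-0.0005 -0.0006  0.0019] dist mm 1.0
```

Emit:
play_rows([
  [[0,0.002,0],[0,0,0],-0.1],
  [[0,0.002,0],[0,0,0],-0.5],
  [[0,0.002,0],[0,0,0],-1],
  [[0,0.002,0],[0,0,0],-1],
  [[0,0.002,0],[0,0,0],-1],
  [[0,0.002,0],[0,0,0],-1],
  [[0,0.002,0],[0,0,0],-1],
  [[0,0.002,0],[0,0,0],-1],
])

```text
clock: 32.95
position: [0.5174, 0.2905, 0.0737]
ee_rot: [3.136, -0.188, -0.0]
force: [0.3, -0.4, 0.2]
width: 0.478
```

Emit:
play_rows([
  [[0,0,-0.02],[0,0,0],-1],
  [[0,0,-0.05],[0,0,0],-1],
  [[0,0,-0.08],[0,0,0],-1],
  [[0,0,-0.11],[0,0,0],-1],
  [[0,0,-0.14],[0,0,0],-1],
  [[0,0,-0.17],[0,0,0],-1],
  [[0,0,-0.2],[0,0,0],-1],
  [[0,0,-0.22],[0,0,0],-1],
  [[0,0,-0.22],[0,0,0],-1],
  [[0,0,-0.22],[0,0,0],-1],
])

```text
clock: 33.95
position: [0.5173, 0.2904, 0.1835]
ee_rot: [3.136, -0.189, -0.0]
force: [-0.2, -0.0, -2.2]
width: 0.478
```

```bash
python3 go.py 577.7 -145.3 184 -16.9
```

```text
t 33.95 pos [517.3 290.4 183.5] tx yaw -6.88 w 0.478 F [-0.2 -0.  -2.2]
full shift [ 2.244e-01  8.505e-01 -7.000e-04] turn [3.000e-04 1.000e-04 1.669e-01] dist mm 439.8
```

Emit:
play_rows([
  [[0.005,0.02,0],[0,0,0.01],-1],
  [[0.016,0.06,0],[0,0,0.02],-1],
  [[0.029,0.11,0],[0,0,0.03],-1],
  [[0.044,0.165,0],[0,0,0.04],-1],
  [[0.058,0.22,0],[0,0,0.05],-1],
  [[0.073,0.275,0],[0,0,0.06],-1],
  [[0.087,0.33,0],[0,0,0.07],-1],
  [[0.102,0.385,0],[0,0,0.08],-1],
  [[0.116,0.44,0],[0,0,0.09],-1],
  [[0.131,0.495,0],[0,0,0.1],-1],
])

```text
clock: 34.95
position: [0.5521, 0.0348, 0.1829]
ee_rot: [3.121, -0.355, -0.002]
force: [0.2, 0.3, -0.9]
width: 0.481
```

```bash
python3 go.py 577.7 -145.3 184 -16.9
```

```text
t 34.95 pos [552.1  34.8 182.9] tx yaw -12.96 w 0.481 F [ 0.2  0.3 -0.9]
full shift [ 0.1307  0.3395 -0.002 ] turn [0.0009 0.0013 0.0656] dist mm 181.9
```

Emit:
play_rows([
  [[0.021,0.055,0],[0,0,0.01],-1],
  [[0.043,0.11,0],[0,0,0.02],-1],
  [[0.064,0.165,0],[0,0,0.03],-1],
  [[0.086,0.22,0],[0,0,0.045],-1],
  [[0.107,0.275,0],[0,0,0.055],-1],
  [[0.123,0.325,0],[0,0,0.067],-1],
  [[0.13,0.347,0],[0,0,0.067],-1],
  [[0.13,0.347,0],[0,0,0.067],-1],
  [[0.13,0.347,0],[0,0,0.067],-1],
  [[0.13,0.347,0],[0,0,0.067],-1],
])

```text
clock: 35.95
position: [0.5774, -0.1445, 0.1837]
ee_rot: [-3.107, 0.457, 0.0]
force: [0.4, 0.8, -2.4]
width: 0.473
```

```bash
python3 go.py 577.7 -145.3 114 -16.9
```

```text
t 35.95 pos [ 577.4 -144.5  183.7] tx yaw -16.75 w 0.473 F [ 0.4  0.8 -2.4]
full shift [0.001  0.0014 0.1394] turn [-0.0009  0.0004  0.0026] dist mm 69.7
```

Emit:
play_rows([
  [[0,0,0.02],[0,0,0.001],-1],
  [[0,0,0.05],[0,0,0.001],-1],
  [[0,0,0.09],[0,0,0.001],-1],
  [[0,0,0.12],[0,0,0.001],-1],
  [[0,0,0.139],[0,0,0.001],-1],
  [[0,0,0.139],[0,0,0.001],-1],
  [[0,0,0.139],[0,0,0.001],-1],
  [[0,0,0.139],[0,0,0.001],-1],
])

```text
clock: 36.75
position: [0.5781, -0.1465, 0.115]
ee_rot: [3.107, -0.463, 0.002]
force: [0.7, 0.5, -1.8]
width: 0.477
```

```bash
python3 go.py 577.7 -145.3 62 -16.9
```

```text
t 36.75 pos [ 578.1 -146.5  115. ] tx yaw -16.94 w 0.477 F [ 0.7  0.5 -1.8]
full shift [-0.0016 -0.0021  0.1061] turn [-0.0002 -0.0014 -0.0007] dist mm 53.1
```

Emit:
play_rows([
  [[-0.001,-0.002,0.015],[0,0,0],-1],
  [[-0.001,-0.002,0.035],[0,0,0],-1],
  [[-0.001,-0.002,0.055],[0,0,0],-1],
  [[-0.001,-0.002,0.075],[0,0,0],-1],
  [[-0.001,-0.002,0.09],[0,0,0],-1],
  [[-0.001,-0.002,0.1],[0,0,0],-1],
  [[-0.001,-0.002,0.104],[0,0,0],-1],
  [[-0.001,-0.002,0.104],[0,0,0],-1],
  [[-0.001,-0.002,0.104],[0,0,0],-1],
])

```text
clock: 37.65
position: [0.5776, -0.1456, 0.0625]
ee_rot: [3.107, -0.463, 0.001]
force: [-0.2, -0.4, -1.8]
width: 0.477
```

Emit:
play_rows([
  [[0,0,0.001],[0,0,0],-1],
  [[0,0,0.002],[0,0,0],-1],
  [[0,0,0.003],[0,0,0],-1],
  [[0,0,0.004],[0,0,0],-1],
  [[0,0,0.004],[0,0,0],-1],
])

```text
clock: 38.15
position: [0.5774, -0.1456, 0.0607]
ee_rot: [3.107, -0.463, 0.001]
force: [-2.0, 0.0, 3.8]
width: 0.48
```

Contact. Releasing and backing well up.

Emit:
play_rows([
  [[0,0,0],[0,0,0],0.1],
  [[0,0,0],[0,0,0],0.5],
  [[0,0,0],[0,0,0],1],
  [[0,0,0],[0,0,0],1],
  [[0,0,0],[0,0,0],1],
  [[0,0,-0.03],[0,0,0],1],
  [[0,0,-0.1],[0,0,0],1],
  [[0,0,-0.19],[0,0,0],1],
  [[0,0,-0.25],[0,0,0],1],
  [[0,0,-0.25],[0,0,0],1],
])

```text
clock: 39.15
position: [0.5801, -0.1455, 0.1912]
ee_rot: [3.107, -0.463, 0.014]
force: [0.2, 0.4, -0.4]
width: 0.998
```

Emit:
play_rows([
  [[-0.08,0,-0.02],[0,0,0],1],
  [[-0.16,0,-0.04],[0,0,0],1],
  [[-0.24,0,-0.06],[0,0,0],1],
  [[-0.32,0,-0.08],[0,0,0],1],
  [[-0.38,0,-0.1],[0,0,0],1],
  [[-0.38,0,-0.1],[0,0,0],1],
  [[-0.38,0,-0.1],[0,0,0],1],
  [[-0.38,0,-0.1],[0,0,0],1],
])

```text
clock: 39.95
position: [0.3962, -0.0904, 0.2353]
ee_rot: [-3.107, 0.463, -0.001]
force: [-0.5, -0.5, -0.5]
width: 0.997
```

```bash
python3 - <<'E'
from h import *
for n in("scene","top"):
    im,d=eyes.get_image(n); cv2.imwrite(f"pics/f_{n}.png",im[...,::-1]); P=cloud(n,d)
    m=(abs(P[...,2]-.1)<.007)&(P[...,0]>.45)&(P[...,0]<.63)&(P[...,1]>-.36)&(P[...,1]<-.1)
    k,l,s,c=cv2.connectedComponentsWithStats(m.astype(np.uint8))
    for i in range(1,k):
        if s[i,4]>40:
            q=P[l==i]; r=cv2.minAreaRect((q[:,:2]*1000).astype(np.float32)); print(n,c[i].round(),s[i,4],np.round(r[0],1),np.round(r[1],1),round(r[2],1),"z",np.median(q[:,2]).round(4),"rgb",np.median(im[l==i],0))
s=arm.observe();print(s["clock"],s["position"],s["force"])
E
```

```text
scene [234. 142.] 194 [ 531.  -299.6] [34.3 44.1] 75.1 z 0.0993 rgb [ 10. 193.  52.]
scene [241. 158.] 203 [ 547.2 -246.3] [30.4 44.1] 71.2 z 0.0994 rgb [239. 231.  10.]
scene [249. 174.] 220 [ 563.3 -195.7] [32.8 42.7] 71.9 z 0.0995 rgb [240.5  24.5  10. ]
scene [257. 191.] 240 [ 578.1 -143.1] [30.9 44. ] 73.7 z 0.0994 rgb [ 37. 152. 239.]
top [388. 217.] 327 [ 576.3 -145.2] [30.  44.2] 71.0 z 0.1001 rgb [143. 223. 254.]
top [414. 224.] 331 [ 560.9 -197.3] [30.2 44.5] 73.2 z 0.1001 rgb [252. 101.  94.]
top [440. 232.] 335 [ 545.4 -249. ] [30.2 44.7] 73.3 z 0.1004 rgb [254. 254. 143.]
top [467. 240.] 344 [ 529.1 -300.8] [31.  45.1] 73.6 z 0.1001 rgb [126. 245. 144.]
40.05 [ 0.39616829 -0.09028376  0.23494212] [-0.06741857 -0.10183432 -0.07946397]
```

View pics/f_scene.png

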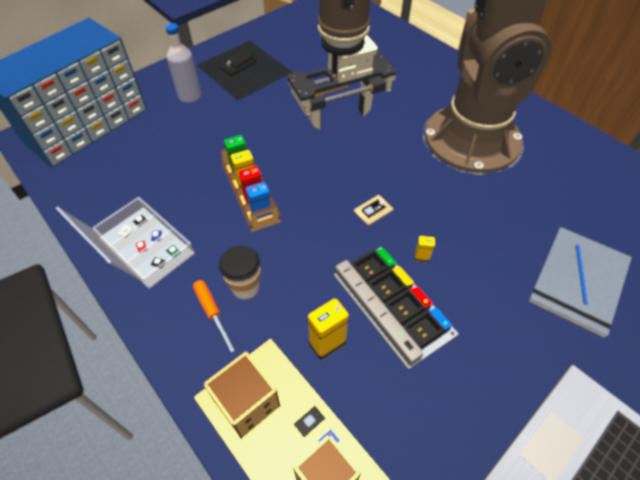

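View pics/f_top.png

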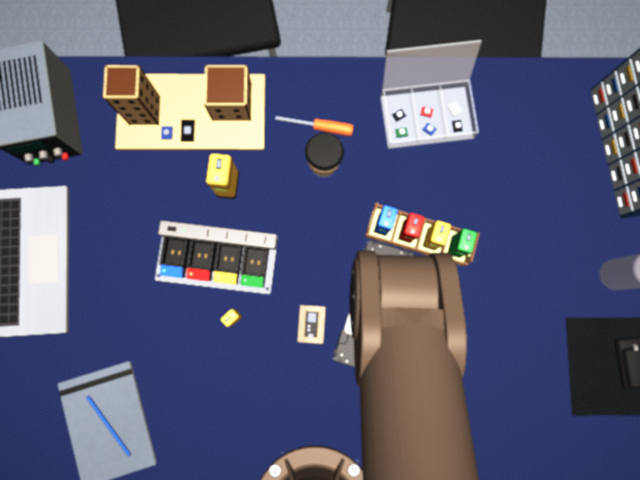

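Both views show the packs upright in the order blue, red, yellow, green (top view 388,217 to 467,240). Their tops are at 100 mm, so they rest on the bay floors. The cup is unmoved and the arm is clear. Handing in.

```bash
python3 -c "
from cell import arm;print(arm.sign_off())"
```

```text
the job is handed in; nothing more can be done
None
```

All four packs are out of their docks and standing upright in the caddy, one per bay: blue, red, yellow, green from left to right, the same order as in the docks. I handed the job in at about 40 s of the 102 s.

- **Which yellow:** I took the middle-sized pack from the yellow dock and left the large and small yellow ones alone.
- **Placement:** each pack was lowered until it touched the bay floor, with readings of 4 to 9 N, then released. The last pictures from both cameras put the pack tops at 99–100 mm, the height for standing on the floor.
- **Position:** pack centres are within about 2.5 mm of the bay centres. The two cameras differ by about 2 mm, which is the calibration tolerance.
- **Cup and arm:** the cup is still standing where it was, and the arm was clear with no force on it at hand-in.

No check failed.

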